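# Lay a valve spool on the vee rests and lock it under the keeper

### The job

Lay the loose steel valve spool gently, without dropping it, across the two narrow vee rests of the cradle, its two thin necks in the vees and its hexagonal head at the end next to the upright end plate. Then fit the loose wing handle fully down onto the square stem of the keeper post and swing the keeper bar round until it lies square across the middle of the spool; leave the handle on the stem and everything else on the bench where it is.

Things in the scene. Friction and masses are not known exactly. Their poses are not given: they have to be found in the camera images.
- fixture: The cradle, bolted down: grey T-shaped base 12 mm thick. Origin on the bench midway under the two rests; z up; y runs through both rests. Keeper post at x 120, y 0 mm. Base: x -32 to 32, y -108 to 68 mm, with an arm 56 mm wide out to x 157 mm.
- cradle (a point): Where the middle of the spool's axis lies when seated: midway between the rests, 81 mm above the bench; axes as fixture. The two rests stand 45 mm either side along y, each 12 mm thick along y, with a 90 degree vee open upward: bottom of the vee 70 mm, top of the rest 88 mm above the bench, mouth 37 mm wide, 48 mm over all.
- spool: Loose steel spool, 150 mm long, about 0.5 kg, axis 13 mm above the bench. Origin on its axis at mid-length; x along the axis to the hex head (x 57 to 75 mm, 26 mm across flats). Necks 16 mm diameter at |x| 33 to 57 mm; middle (grip here) and plain end 26 mm diameter. Seated: necks in the vees, 6 mm play each way along the axis, x along the fixture's -y.
- spool_head (a point): Centre of the spool's hexagonal head, on the axis, 66 mm from the spool's origin; axes as spool.
- handle: Loose aluminium wing handle, about 0.22 kg, standing on the bench. Origin at the centre of its underside, z up. Square hub 32 x 32 x 30 mm, sides along x and y; on it an upright wing to grip, 84 mm long along x, 12 mm thick, from 30 to 56 mm height. Square blind bore 18 mm wide, parallel to the hub's sides, 24 mm deep, open downward.
- stem (a point): Foot of the keeper's square stem: centre of the flat shoulder, 107 mm above the bench, on which the handle's underside rests. Turns with the keeper: x, y parallel to the stem's flats, keeper bar along -x. Stem 16 mm square up to 14 mm above this point, then tapering to 9 mm square at its top, 20 mm up. The handle fits in any of four quarter turns, with 0.13 rad of turning play.
- keeper (a joint): Angle (rad) of the keeper bar: 18 mm wide, reaching 140 mm from the post, underside 99 mm above the bench. 0: along the fixture's -x, square across the middle of the spool, 5 mm above it. Starts at -1.4 to -0.95 (on the +y side); grows counterclockwise from above; stops at -1.7 and 0.06. Stiff pivot (0.12 N m): stays where left, turns with the handle.
- mug: White mug, 80 mm diameter, 92 mm high, standing on the bench; origin at the centre of its foot. Leave alone.
- tape: Roll of clear packing tape lying flat, 104 mm diameter, 45 mm high; origin at the centre of its underside. Leave alone.
- offcut: Wooden offcut 130 x 70 x 22 mm lying flat; origin at the centre of its underside. Leave alone.
- end_plate (a point): Top middle of the fixture's upright end plate, at y -100 mm in the fixture, 95 mm above the bench; plate 56 mm wide along the fixture's x, 8 mm thick. Axes as fixture.
There are look-alikes about, which are no part of the job. There is more than one size of the spool; the one meant has the size given above. Several things have the shape of the handle; the one meant has the colours described above.

How it is judged:
By the outcome, as a careful person would: the job done as asked, in the order asked, and still so for the second after the job is handed in, with the robot touching nothing.
It also fails if it takes over 64 s, if anything falls off the work surface, if the arm or the gripper's body presses on something with over 40 N, if the wrist force passes 120 N, or if a joint passes its speed limit or range.

### The arm

A 6-joint arm with a two-finger parallel gripper is mounted at the origin on the work surface. World frame = base frame: x ahead of the robot, y to its left, z up, the work surface at z = 0. Lengths are in m, angles in rad, forces in N, time in s.
With the tool pointing down it reaches from about 0.275 to 0.975 m from the base axis. Payload 8.4 kg.
Tool frame: the origin (TCP) lies at the very end of the fingers, on their centre line; the grasp point (between the pads) lies 19 mm behind it; z points along the fingers, y is the line along which they close (so a half turn about z gives the same grasp; the last joint's range is limited). The gripper opens to 92 mm and grips with 3 to 60 N. Pads are 20 mm wide; open, the fingers measure 128 mm over their backs; the gripper's body (75 mm by 189 mm) begins 69 mm behind the grasp point.
Start: joints at [-1.33, 0.353, 1.633, -0, 1.155, -0.002], TCP at [0.15, -0.607, 0.215] pointing down, gripper open.
Joint ranges: [-2.63, 2.63], [-0.92, 2.1], [0.06, 2.66], [-1.3, 4.44], [0, 2.69], [-3.02, 3.02]. Speed limits (rad/s): [2.22, 2.22, 2.79, 3.14, 3.14, 3.14].

### API

Orientations are given as [roll, pitch, yaw] about the fixed x, y, z axes, in that order (R = Rz(yaw) Ry(pitch) Rx(roll)).
In Python, from station import manip gives the robot as it stands.
- The arm moves only by the tool move_arm, never from a script. Its argument "commands" is a list of rows, each an object with "dp": the shift along the tool's x, y, z in cm, a list of three; "turn": the turn, a rotation vector about the tool's x, y, z in degrees, a list of three. A call has 1 to 8 rows; each row shifts and turns the commanded pose from where the row before left it, along the tool's axes as they then stand; what a row does not reach is not made up. A row lasts 1/10 s, in which the tool goes at most 50 mm and 8.59 degrees, less where a joint would pass 70% of its speed; a pose out of reach is approached as far as the arm can. A call is refused whole if a number of a shift passes 5 or a number of a turn 8.59, either way. A call with a gripper value outside its range is refused whole. "hand" is the finger opening in cm, from 0 to 9.19, set as the call begins (left out, the last holds). The fingers move at their own pace and stop on an object; "force" is the grip in N (left out, the last holds). Time passes only in rows, so rows that do not move let the fingers close. It gives the time, the measured TCP pose, the force, the opening and the grip force at its end, in the units of the state.
- manip.state(): the state, without advancing time (a new reading comes with each control period).
- manip.get_image(name): name is "scene" or "top"; returns the picture (400x640x3 uint8, blue, green, red); there is no depth.
- manip.camera_model(name): a dict with "fov_y" (degrees; the focal length in pixels is half the picture's height over the tangent of half this angle, whatever the lens; pixels are square), "cx", "cy" (the principal point, pixels), "k1" (the pictures are not rectified: a ray, as slopes to the right and down, at radius r is drawn at 1 + k1 r^2 times it, then the intrinsics apply), "eye" and "rotation" of the camera in the world. Camera axes: x right, y up, looking along -z (the intrinsics and any distortion apply to the point x, -y, -z); pixel columns grow to the right and rows downward; lengths in m; the calibration is good to about 2 mm. A picture is of the moment at which its call begins. camera_model takes no time and is no camera call.
- manip.close_job(): hands the job in; it is judged then, once.
The state is a dict: "time_s": time; "joint_pos": joint angles; "qvel": joint speeds; "effort": joint torques, N m; "position": TCP position; "tcp_rot": TCP orientation; "force": force on the tool from outside, world axes, zero at the start; "ft_torque": the same for the moment, N m; "finger_gap": finger opening in m; "finger_force": force on a finger pad.
Only numpy, scipy, OpenCV 4.12 (cv2) and the standard library are available. Lean on these libraries where they do the work, as an engineer would, in place of code of your own. Each camera call takes 0.05 s, during which the arm holds its last target. There are 200 camera calls.

## Working session

There is one attempt and no reset: what is moved stays moved. The work goes in short steps, Python scripts to look and compute and a tool call to move; the robot and the scene stay as the last step left them, time stands still between calls to the robot, and variables do not carry over. Pictures are saved under pics/ and viewed, at most 10 in all, crops included, and the job is handed in when it is done.

Besides the shell and the picture viewer there is one more tool, called by a JSON object that holds its "name" and its "arguments", one argument or row to a line. move_arm: Moves the arm, as the interface text tells. Its arguments: {"type":"object","properties":{"commands":{"type":"array","items":{"type":"object","properties":{"dp":{"type":"array","items":{"type":"number"}},"turn":{"type":"array","items":{"type":"number"}}}}},"hand":{"type":"number"},"force":{"type":"number"}},"required":["commands"]}

```bash
mkdir -p pics; ls; cat > h.py <<'E'
import numpy as np, cv2
from station import manip
from scipy.spatial.transform import Rotation as Ro
def snap(n,f):
    im=np.array(manip.get_image(n)); cv2.imwrite('pics/'+f,im); return im
def ray(n,u,v):
    c=manip.camera_model(n); f=200/np.tan(np.radians(c['fov_y'])/2)
    d=np.array([(u-c['cx'])/f,(v-c['cy'])/f]); s=d.copy()
    for _ in range(20): s=d/(1+c['k1']*(s@s))
    return np.array(c['eye']),np.array(c['rotation']).reshape(3,3)@np.array([s[0],-s[1],-1])
def pt(n,u,v,z):
    e,d=ray(n,u,v); return e+d*(z-e[2])/d[2]
def proj(n,p):
    c=manip.camera_model(n); f=200/np.tan(np.radians(c['fov_y'])/2)
    q=np.array(c['rotation']).reshape(3,3).T@(np.array(p)-np.array(c['eye'])); s=np.array([q[0],-q[1]])/-q[2]
    s=s*(1+c['k1']*(s@s)); return s*f+[c['cx'],c['cy']]
E
python3 - <<'E'
from h import *
for n in('top','scene'):
    snap(n,n+'0.png'); print(manip.camera_model(n))
print(manip.state())
E
```

```text
pics
{'fov_y': 52.54363705970022, 'cx': 322.01799093228027, 'cy': 198.4317183838673, 'k1': -0.06305354359962034, 'eye': array([0.34502371, 0.02819695, 1.28425366]), 'rotation': array([ 0.20181784, -0.00620074, -1.57409163])}
{'fov_y': 45.904106646465436, 'cx': 313.7707995884289, 'cy': 193.65817076673173, 'k1': 0.0010110113255772137, 'eye': array([ 1.28961469, -0.7380697 ,  0.96950324]), 'rotation': array([ 0.88332329, -0.01689524,  0.76321846])}
{'time_s': 0.1, 'joint_pos': array([-1.33038223e+00,  3.53562360e-01,  1.63405015e+00, -5.66025236e-07,
        1.15523235e+00, -2.39633080e-03]), 'qvel': array([-0.00066302,  0.00030917, -0.00059194,  0.00102247, -0.00048648,
       -0.00071204]), 'effort': array([-6.12164877e-05, -5.94907236e+01, -3.34931624e+01,  6.98977592e-02,
        1.82420370e-02, -1.18866325e-05]), 'position': array([ 0.15016399, -0.60622616,  0.21395322]), 'tcp_rot': array([-3.14034045e+00, -2.48314254e-06,  2.42810653e-01]), 'force': array([-0.70170986, -0.0294902 ,  0.37161363]), 'ft_torque': array([-0.00035676,  0.00495192, -0.03508559]), 'finger_force': 0.0, 'finger_gap': 0.09167789509814919}
```

View pics/top0.png

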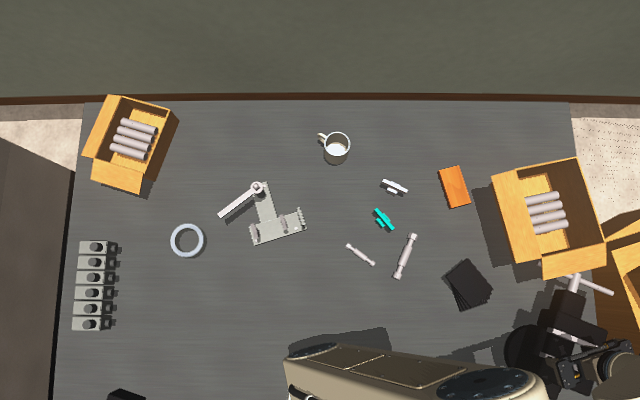

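View pics/scene0.png

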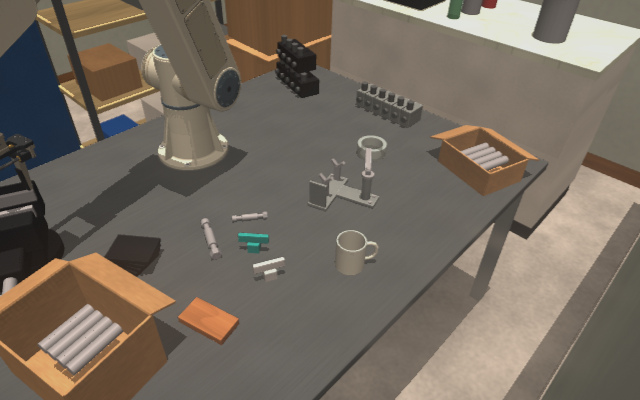

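The top view shows the cradle at about (275,225) with its bar pointing to the lower left. The two spools are at (405,256) and (360,255). A teal handle is at (384,219) and a silver one at (394,187). I'll zoom in and measure.

```bash
sed -i "s/np.array(c\['rotation'\]).reshape(3,3)/Ro.from_euler('xyz',c['rotation']).as_matrix()/" h.py
python3 - <<'E'
from h import *
im=cv2.imread('pics/top0.png'); s=cv2.imread('pics/scene0.png')
a=cv2.resize(im[165:295,210:430],None,fx=3.6,fy=3.6,interpolation=cv2.INTER_CUBIC)[:,:792]
cv2.imwrite('pics/topz.png',a)
b=cv2.resize(s[130:290,190:400],None,fx=3.7,fy=3.7,interpolation=cv2.INTER_CUBIC)
cv2.imwrite('pics/scz.png',b)
# blobs
g=cv2.cvtColor(im,cv2.COLOR_BGR2HSV)
m=((g[...,2]>135)).astype(np.uint8); m[:140]=0;m[300:]=0;m[:,:210]=0;m[:,432:]=0
n,l,st,ce=cv2.connectedComponentsWithStats(m)
for i in range(1,n):
    if st[i,4]<40: continue
    r=cv2.minAreaRect(np.argwhere(l==i)[:,::-1].astype(np.float32))
    bx=cv2.boxPoints(r); w=[pt('top',*p,.013)[:2] for p in bx]
    e=sorted([(np.linalg.norm(w[k]-w[(k+1)%4]),k) for k in range(4)])
    print(st[i],np.round(r[0],1),np.round(r[2]),np.round(pt('top',*r[0],.013),3),'size',round(e[0][0],3),round(e[3][0],3))
E
```

```text
[320 140  31  16 280] [335.  147.5] 90.0 [ 0.776 -0.024  0.013] size 0.052 0.099
[382 179  27  14 119] [395.1 184.8] 25.0 [ 0.65  -0.217  0.013] size 0.016 0.09
[ 217  181   89   65 1882] [263.9 215.6] 39.0 [0.55  0.204 0.013] size 0.181 0.248
[374 208  21  22 130] [384.9 217.8] 49.0 [ 0.542 -0.18   0.013] size 0.019 0.087
[394 233  24  47 300] [404.7 255.2] 22.0 [ 0.423 -0.239  0.013] size 0.025 0.154
[346 243  30  23 160] [360.1 254.1] 36.0 [ 0.427 -0.099  0.013] size 0.016 0.107
```

View pics/topz.png

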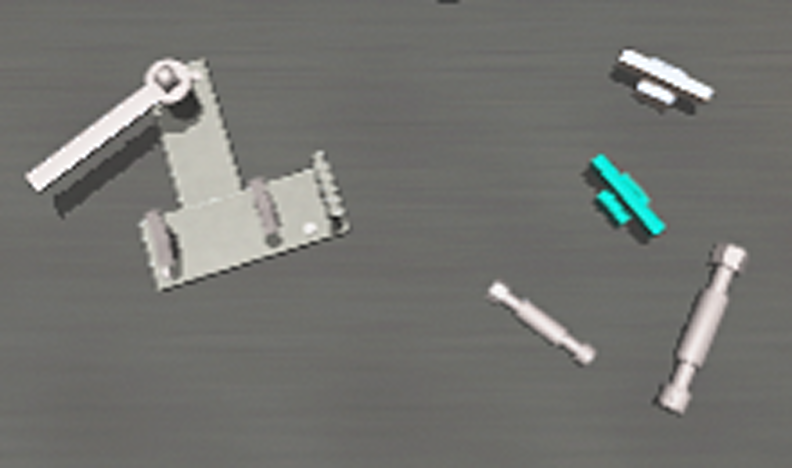

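View pics/scz.png

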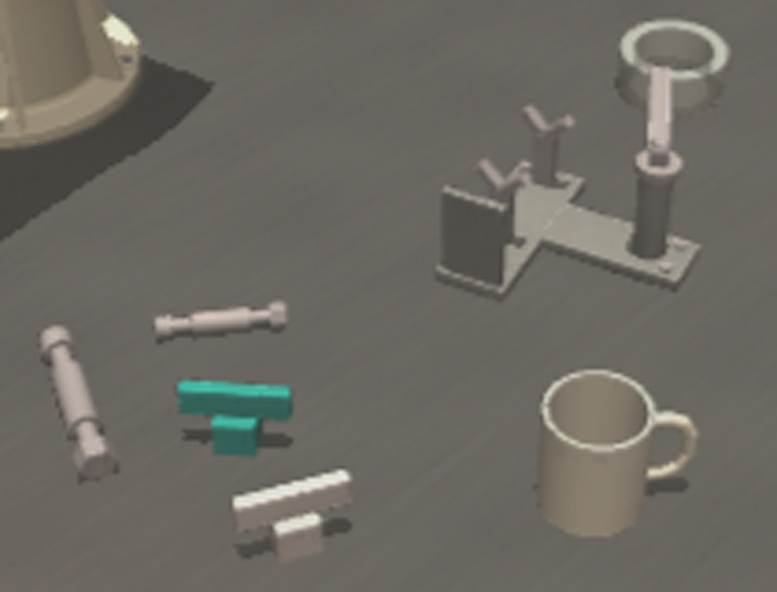

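The large spool (about 150 mm) has its hex head at the upper end in the top view, zoomed (733,258). The aluminium handle is the silver-white one at zoomed (665,75). I'll fit the fixture and the loose parts from the points I picked.

```bash
cat > fit.py <<'E'
from h import *
from scipy.optimize import least_squares as LS
T=lambda x,y:((x+.5)/3.6+209.5,(y+.5)/3.6+164.5)
S=lambda x,y:((x+.5)/3.7+189.5,(y+.5)/3.7+129.5)
P=[((-32,68,12),'top',T(160,291)),((-32,-108,12),'top',T(348,232)),((120,0,127),'top',T(167,74)),
((157,-28,12),'top',T(204,60)),((28,-100,95),'top',T(318,153)),
((28,-100,95),'scene',S(515,207)),((-28,-104,95),'scene',S(443,188)),((24,-45,88),'scene',S(529,166)),((-24,-45,88),'scene',S(482,162)),
((24,45,88),'scene',S(572,121)),((-24,45,88),'scene',S(527,108)),((0,-45,70),'scene',S(507,185)),((0,45,70),'scene',S(546,132))]
def w(q,p): c,s=np.cos(q[2]),np.sin(q[2]); p=np.array(p)/1000; return [q[0]+c*p[0]-s*p[1],q[1]+s*p[0]+c*p[1],p[2]]
f=lambda q:np.concatenate([proj(n,w(q,p))-u for p,n,u in P])
r=LS(f,[.5,.2,.3],loss='soft_l1',f_scale=1.); print('fixture',r.x.round(4)); print(f(r.x).reshape(-1,2).round(1))
q=r.x; print('stem',w(q,(120,0,107)),'cradle',w(q,(0,0,81)))
tip=pt('top',*T(33,182),.103); b=tip[:2]-np.array(w(q,(120,0,0)))[:2]
print('tip',tip, np.linalg.norm(b),'keeper',np.arctan2(b[1],b[0])-q[2]-np.pi)
for n,U in(('head',T(733,258)),('plain',T(675,398))): print(n,pt('top',*U,.016))
print('scene head,plain',pt('scene',*S(97,455),.013),pt('scene',*S(53,340),.016))
for U in(T(624,54),T(709,95)): print('wing',pt('top',*U,.056))
for U in(S(234,505),S(348,479)): print('wing s',pt('scene',*U,.056))
E
python3 fit.py
```

```text
fixture [0.5081 0.1822 0.2924]
[[-1.6 -0.9]
 [-0.  -0.6]
 [-0.9 -0.4]
 [-0.3 -1.3]
 [-0.9 -0.6]
 [-2.9  0.1]
 [-0.7  0.5]
 [-0.1  2.8]
 [-1.4 -0.6]
 [ 0.2 -0.1]
 [-1.2 -0.7]
 [-1.4  0. ]
 [ 0.2 -0.6]]
stem [np.float64(0.6230296231588006), np.float64(0.21676996249932562), np.float64(0.107)] cradle [np.float64(0.5081225603190446), np.float64(0.18218142524288258), np.float64(0.081)]
tip [0.53668848 0.32561425 0.103     ] 0.13893117390202855 keeper -1.1925685113152777
head [ 0.48208768 -0.26761642  0.016     ]
plain [ 0.36170224 -0.2120507   0.016     ]
scene head,plain [ 0.48170145 -0.26078405  0.013     ] [ 0.35839618 -0.21022551  0.016     ]
wing [ 0.65599656 -0.17135256  0.056     ]
wing [ 0.6193417  -0.24406943  0.056     ]
wing s [ 0.62328016 -0.24480871  0.056     ]
wing s [ 0.66175562 -0.17275329  0.056     ]
```

```bash
cat >> h.py <<'E'
def go(x,y,z,yaw):
    s=manip.state(); R=Ro.from_euler('xyz',s['tcp_rot']); d=R.inv().apply(np.array([x,y,z])-s['position'])*100
    t=(R.inv()*Ro.from_euler('xyz',[np.pi,0,yaw])).as_rotvec(degrees=True)
    print('t',s['time_s'],'dp',d.round(2),'turn',t.round(2),'pos',np.round(s['position'],4),'rot',np.round(s['tcp_rot'],3),'F',np.round(s['force'],1),'gap',s['finger_gap'],s['finger_force'],'j6',s['joint_pos'][5])
E
python3 -c "
from h import *
go(.4225,-.239,.15,2.72)"
```

```text
t 0.1 dp [ 35.26 -29.09   6.43] turn [-3.0000e-02 -9.0000e-02 -1.4193e+02] pos [ 0.1502 -0.6062  0.214 ] rot [-3.14  -0.     0.243] F [-0.7 -0.   0.4] gap 0.09167789509814919 0.0 j6 -0.0023963307978337963
```

{"name": "move_arm", "arguments": {
  "commands": [
    {"dp": [2.94, -2.42, 0.54]},
    {"dp": [2.94, -2.42, 0.54]},
    {"dp": [2.94, -2.42, 0.54]},
    {"dp": [2.94, -2.42, 0.54]},
    {"dp": [2.94, -2.42, 0.54]},
    {"dp": [2.94, -2.42, 0.54]},
    {"dp": [2.94, -2.42, 0.54]},
    {"dp": [2.94, -2.42, 0.54]}
  ],
  "hand": 6
}}

```text
invalid input at $.commands[0]: expected keys dp, turn
```

{"name": "move_arm", "arguments": {
  "commands": [
    {"dp": [2.94, -2.42, 0.54]},
    {"dp": [2.94, -2.42, 0.54]},
    {"dp": [2.94, -2.42, 0.54]},
    {"dp": [2.94, -2.42, 0.54]},
    {"turn": [0, 0, -8]},
    {"turn": [0, 0, -8]},
    {"turn": [0, 0, -8]},
    {"turn": [0, 0, -8]}
  ]
}}

```text
invalid input at $.commands[0]: expected keys dp, turn
```

{"name": "move_arm", "arguments": {
  "commands": [
    {"turn": [0, 0, -8]},
    {"turn": [0, 0, -8]},
    {"turn": [0, 0, -8]},
    {"turn": [0, 0, -8]},
    {"turn": [0, 0, -8]},
    {"turn": [0, 0, -8]},
    {"turn": [0, 0, -8]},
    {"turn": [0, 0, -8]}
  ]
}}

```text
invalid input at $.commands[0]: expected keys dp, turn
```

{"name": "move_arm", "arguments": {
  "commands": [
    {"turn": [0, 0, -8]},
    {"turn": [0, 0, -8]},
    {"turn": [0, 0, -8]},
    {"turn": [0, 0, -8]},
    {"turn": [0, 0, -8]},
    {"turn": [0, 0, -6]},
    {"dp": [0, 0, 0]},
    {"dp": [0, 0, 0]}
  ]
}}

```text
invalid input at $.commands[0]: expected keys dp, turn
```

```bash
python3 -c "
from h import *
go(.4225,-.239,.05,2.72)
snap('scene','s1.png')"
```

```text
t 0.1 dp [ 35.26 -29.08  16.43] turn [-3.0000e-02 -9.0000e-02 -1.4193e+02] pos [ 0.1502 -0.6062  0.214 ] rot [-3.14  -0.     0.243] F [-0.7 -0.   0.4] gap 0.09167789509814919 0.0 j6 -0.0023963307978337963
```

View pics/s1.png

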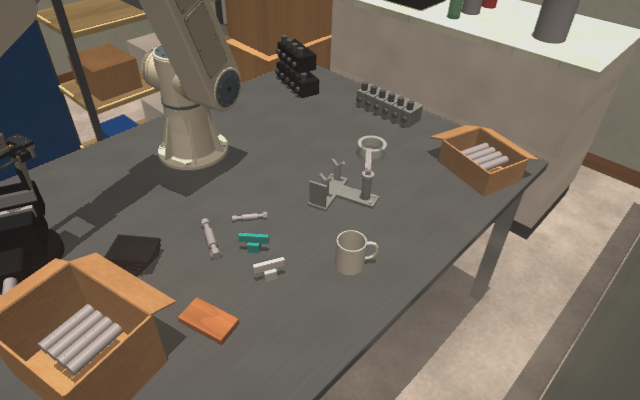

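The calls were refused because each row needs both keys, so the picture is unchanged.

{"name": "move_arm", "arguments": {
  "commands": [
    {"dp": [2.94, -2.42, 0.54], "turn": [0, 0, 0]},
    {"dp": [2.94, -2.42, 0.54], "turn": [0, 0, 0]},
    {"dp": [2.94, -2.42, 0.54], "turn": [0, 0, 0]},
    {"dp": [2.94, -2.42, 0.54], "turn": [0, 0, 0]},
    {"dp": [2.94, -2.42, 0.54], "turn": [0, 0, 0]},
    {"dp": [2.94, -2.42, 0.54], "turn": [0, 0, 0]},
    {"dp": [2.94, -2.42, 0.54], "turn": [0, 0, 0]},
    {"dp": [2.94, -2.42, 0.54], "turn": [0, 0, 0]}
  ],
  "hand": 6
}}

```text
time_s: 0.95
position: [0.3326, -0.3608, 0.1711]
tcp_rot: [-3.142, -0.0, 0.243]
force: [-0.3, 0.0, -0.7]
finger_gap: 0.0599
finger_force: 0.0
```

{"name": "move_arm", "arguments": {
  "commands": [
    {"dp": [2.94, -2.42, 0.54], "turn": [0, 0, 0]},
    {"dp": [2.94, -2.42, 0.54], "turn": [0, 0, 0]},
    {"dp": [2.94, -2.42, 0.54], "turn": [0, 0, 0]},
    {"dp": [2.94, -2.42, 0.54], "turn": [0, 0, 0]},
    {"dp": [0, 0, 0], "turn": [0, 0, -8]},
    {"dp": [0, 0, 0], "turn": [0, 0, -8]},
    {"dp": [0, 0, 0], "turn": [0, 0, -8]},
    {"dp": [0, 0, 0], "turn": [0, 0, -8]}
  ]
}}

```text
time_s: 1.75
position: [0.4229, -0.2397, 0.1496]
tcp_rot: [-3.141, 0.0, 0.808]
force: [-0.6, 0.2, -0.2]
finger_gap: 0.0598
finger_force: 0.0
```

{"name": "move_arm", "arguments": {
  "commands": [
    {"dp": [0, 0, 0], "turn": [0, 0, -8]},
    {"dp": [0, 0, 0], "turn": [0, 0, -8]},
    {"dp": [0, 0, 0], "turn": [0, 0, -8]},
    {"dp": [0, 0, 0], "turn": [0, 0, -8]},
    {"dp": [0, 0, 0], "turn": [0, 0, -8]},
    {"dp": [0, 0, 0], "turn": [0, 0, -8]},
    {"dp": [0, 0, 0], "turn": [0, 0, -8]},
    {"dp": [0, 0, 0], "turn": [0, 0, -8]}
  ]
}}

```text
time_s: 2.55
position: [0.4228, -0.2399, 0.1496]
tcp_rot: [-3.141, -0.0, 1.924]
force: [0.4, 0.3, -0.8]
finger_gap: 0.06
finger_force: 0.0
```

{"name": "move_arm", "arguments": {
  "commands": [
    {"dp": [0, 0, 0], "turn": [0, 0, -8]},
    {"dp": [0, 0, 0], "turn": [0, 0, -8]},
    {"dp": [0, 0, 0], "turn": [0, 0, -8]},
    {"dp": [0, 0, 0], "turn": [0, 0, -8]},
    {"dp": [0, 0, 0], "turn": [0, 0, -8]},
    {"dp": [0, 0, 0], "turn": [0, 0, -6]},
    {"dp": [0, 0, 0], "turn": [0, 0, 0]},
    {"dp": [0, 0, 0], "turn": [0, 0, 0]}
  ]
}}

```text
time_s: 3.35
position: [0.4228, -0.2399, 0.1497]
tcp_rot: [3.142, -0.0, 2.718]
force: [-0.6, 0.0, -0.1]
finger_gap: 0.0597
finger_force: 0.0
```

```bash
python3 -c "
from h import *
go(.4225,-.239,.05,2.72)
print(proj('scene',[.4225,-.239,.013]))
snap('scene','s2.png')
a=cv2.imread('pics/s2.png')[130:330,130:400];cv2.imwrite('pics/s2z.png',cv2.resize(a,None,fx=2.9,fy=2.9))"
```

```text
t 3.35 dp [0.07 0.07 9.97] turn [ 0.   -0.01 -0.12] pos [ 0.4228 -0.2399  0.1497] rot [ 3.142 -0.     2.718] F [-0.6  0.  -0.1] gap 0.05973079697203863 0.0 j6 -1.666430328918456
[209.28909693 237.95687337]
```

View pics/s2z.png

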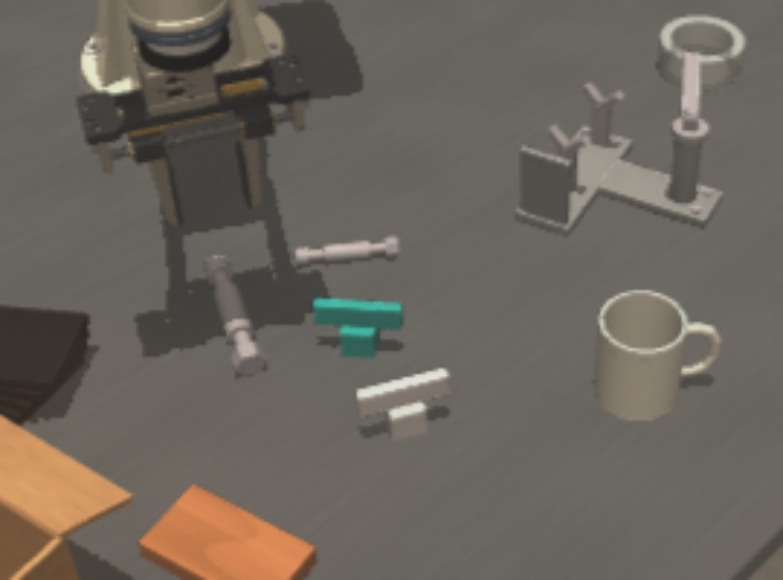

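The fingers are over the spool, whose middle is at about (209.7,236) against a predicted (209.3,238). The grasp is centred, so I'll descend and grip.

{"name": "move_arm", "arguments": {
  "commands": [
    {"dp": [0.1, 0.1, 3], "turn": [0, 0, 0]},
    {"dp": [0, 0, 3], "turn": [0, 0, 0]},
    {"dp": [0, 0, 3], "turn": [0, 0, 0]},
    {"dp": [0, 0, 2.6], "turn": [0, 0, 0]},
    {"dp": [0, 0, 2], "turn": [0, 0, 0]},
    {"dp": [0, 0, 1], "turn": [0, 0, 0]},
    {"dp": [0, 0, 0], "turn": [0, 0, 0]}
  ]
}}

```text
time_s: 4.1
position: [0.4217, -0.2382, 0.0028]
tcp_rot: [3.141, -0.002, 2.72]
force: [0.6, 1.3, 0.2]
finger_gap: 0.0602
finger_force: 0.0
```

{"name": "move_arm", "arguments": {
  "commands": [
    {"dp": [0, 0, 0], "turn": [0, 0, 0]},
    {"dp": [0, 0, 0], "turn": [0, 0, 0]},
    {"dp": [0, 0, 0], "turn": [0, 0, 0]},
    {"dp": [0, 0, 0], "turn": [0, 0, 0]},
    {"dp": [0, 0, 0], "turn": [0, 0, 0]},
    {"dp": [0, 0, 0], "turn": [0, 0, 0]}
  ],
  "hand": 1.5,
  "force": 35
}}

```text
time_s: 4.7
position: [0.4228, -0.2387, 0.0043]
tcp_rot: [3.142, 0.001, 2.721]
force: [-0.6, 1.0, 7.7]
finger_gap: 0.0249
finger_force: 35.0
```

{"name": "move_arm", "arguments": {
  "commands": [
    {"dp": [0, 0, -1], "turn": [0, 0, 0]},
    {"dp": [0, 0, -3], "turn": [0, 0, 0]},
    {"dp": [0, 0, -4], "turn": [0, 0, 0]},
    {"dp": [0, 0, -4], "turn": [0, 0, 0]},
    {"dp": [0, 0, -4], "turn": [0, 0, 0]},
    {"dp": [0, 0, -2], "turn": [0, 0, 0]},
    {"dp": [0, 0, 0], "turn": [0, 0, 0]}
  ]
}}

```text
time_s: 5.4
position: [0.4237, -0.2395, 0.1868]
tcp_rot: [-3.141, 0.005, 2.721]
force: [0.1, -0.4, -4.6]
finger_gap: 0.025
finger_force: 35.0
```

```bash
python3 -c "
from h import *
go(.5081,.1822,.20,1.863)
s=snap('scene','s3.png')
st=manip.state();R=Ro.from_euler('xyz',st['tcp_rot'])
for x in (-.075,-.057,.057,.075): print(x, proj('scene',st['position']+R.apply([x,0,-.0095])))
a=s[60:300,130:330];cv2.imwrite('pics/s3z.png',cv2.resize(a,None,fx=2.5,fy=2.5))"
```

```text
t 5.4 dp [ 9.5  41.94 -1.39] turn [ 0.1   0.3  49.17] pos [ 0.4237 -0.2395  0.1868] rot [-3.141  0.005  2.721] F [ 0.1 -0.4 -4.6] gap 0.025026795250437245 34.99440371990204 j6 -1.6677011813592932
-0.075 [207.01230455 205.87752075]
-0.057 [205.46712546 201.52571925]
0.057 [196.40479785 176.00403694]
0.075 [195.07867305 172.26952675]
```

View pics/s3z.png

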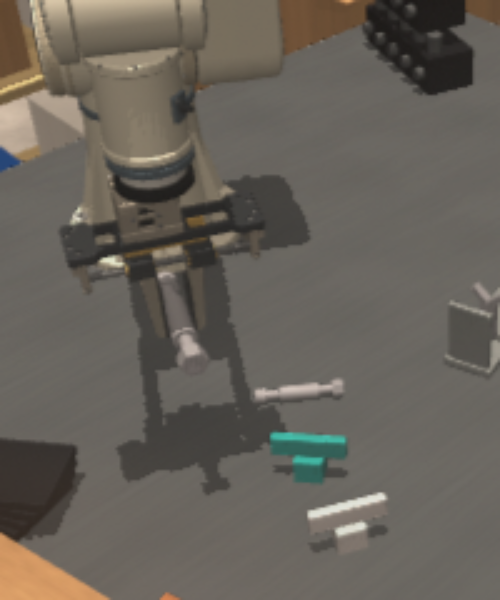

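The spool is held (weight shows as 4.6 N), axis level, head toward the camera. Now over to the cradle.

{"name": "move_arm", "arguments": {
  "commands": [
    {"dp": [0.8, 3.5, 0], "turn": [0, 0, 0]},
    {"dp": [0.8, 3.5, 0], "turn": [0, 0, 0]},
    {"dp": [0.8, 3.5, 0], "turn": [0, 0, 0]},
    {"dp": [0.8, 3.5, 0], "turn": [0, 0, 0]},
    {"dp": [0.8, 3.5, 0], "turn": [0, 0, 0]},
    {"dp": [0.8, 3.5, 0], "turn": [0, 0, 0]},
    {"dp": [0.8, 3.5, 0], "turn": [0, 0, 0]},
    {"dp": [0.8, 3.5, 0], "turn": [0, 0, 0]}
  ]
}}

```text
time_s: 6.25
position: [0.4767, 0.0444, 0.1816]
tcp_rot: [-3.14, -0.003, 2.721]
force: [0.3, -0.2, -3.7]
finger_gap: 0.0251
finger_force: 35.0
```

{"name": "move_arm", "arguments": {
  "commands": [
    {"dp": [0.8, 3.5, 0], "turn": [0, 0, 0]},
    {"dp": [0.8, 3.5, 0], "turn": [0, 0, 0]},
    {"dp": [0.8, 3.5, 0], "turn": [0, 0, 0]},
    {"dp": [0.7, 3.4, 0], "turn": [0, 0, 0]},
    {"dp": [0, 0, 0], "turn": [0, 0, 7]},
    {"dp": [0, 0, 0], "turn": [0, 0, 7]},
    {"dp": [0, 0, 0], "turn": [0, 0, 7]},
    {"dp": [0, 0, 0], "turn": [0, 0, 7]}
  ]
}}

```text
time_s: 7.05
position: [0.505, 0.1822, 0.1811]
tcp_rot: [-3.137, -0.001, 2.228]
force: [0.2, 0.4, -4.0]
finger_gap: 0.0251
finger_force: 35.0
```

{"name": "move_arm", "arguments": {
  "commands": [
    {"dp": [0, 0, 0], "turn": [0, 0, 7]},
    {"dp": [0, 0, 0], "turn": [0, 0, 7]},
    {"dp": [0, 0, 0], "turn": [0, 0, 7]},
    {"dp": [0, 0, 0], "turn": [0, 0, 0]},
    {"dp": [0, 0, 0], "turn": [0, 0, 0]}
  ]
}}

```text
time_s: 7.55
position: [0.5057, 0.1823, 0.1822]
tcp_rot: [-3.139, 0.0, 1.869]
force: [-0.5, 0.1, -4.3]
finger_gap: 0.025
finger_force: 35.0
```

```bash
python3 -c "
from h import *
go(.5081,.1822,.12,1.863)
s=snap('scene','s4.png');t=snap('top','t4.png')
st=manip.state();R=Ro.from_euler('xyz',st['tcp_rot'])
for n,im,(u0,v0) in (('scene',s,(270,60)),('top',t,(215,150))):
  z=cv2.resize(im[v0:v0+130,u0:u0+130],None,fx=3.05*1,fy=3.05,interpolation=cv2.INTER_CUBIC)
  for x in (-.075,-.057,-.033,.033,.057,.075):
    p=(proj(n,st['position']+R.apply([x,0,-.0095]))-[u0,v0])*3.05; print(n,x,p.round(1))
  globals()[n]=z
cv2.imwrite('pics/j4.png',np.hstack([scene,top]))"
```

```text
t 7.55 dp [-0.08  0.24  6.22] turn [-0.16  0.01  0.37] pos [0.5057 0.1823 0.1822] rot [-3.139  0.     1.869] F [-0.5  0.1 -4.3] gap 0.02499670263869276 34.994566440582275 j6 0.0444720275930343
scene -0.075 [158.  279.5]
scene -0.057 [166.2 270.2]
scene -0.033 [176.9 258. ]
scene 0.033 [204.9 225.9]
scene 0.057 [214.7 214.8]
scene 0.075 [221.9 206.6]
top -0.075 [226.  191.9]
top -0.057 [206.7 197.8]
top -0.033 [180.9 205.6]
top 0.033 [109.7 227.2]
top 0.057 [ 83.8 235.1]
top 0.075 [ 64.3 241. ]
```

View pics/j4.png

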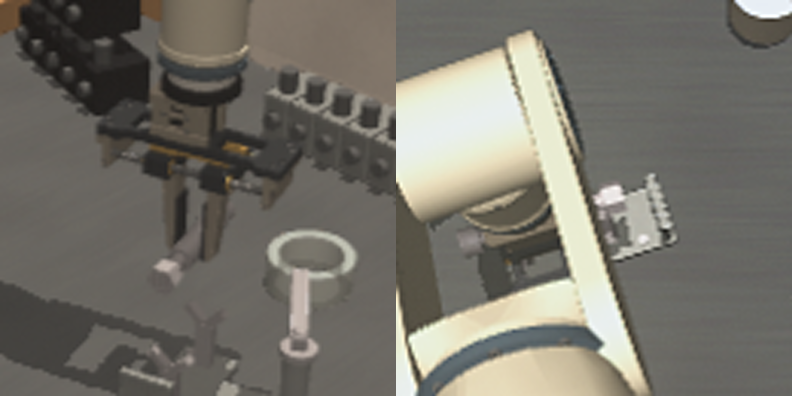

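Held spool ends match the predictions (head end in the top crop at (227,195) vs (226,192)). It is centred along its axis, so I'll lower it.

{"name": "move_arm", "arguments": {
  "commands": [
    {"dp": [-0.1, 0.2, 2.5], "turn": [0, 0, 0.4]},
    {"dp": [0, 0, 2.5], "turn": [0, 0, 0]},
    {"dp": [0, 0, 2], "turn": [0, 0, 0]},
    {"dp": [0, 0, 1.5], "turn": [0, 0, 0]},
    {"dp": [0, 0, 1], "turn": [0, 0, 0]},
    {"dp": [0, 0, 0], "turn": [0, 0, 0]},
    {"dp": [0, 0, 0], "turn": [0, 0, 0]}
  ]
}}

```text
time_s: 8.35
position: [0.5091, 0.1824, 0.0891]
tcp_rot: [3.141, -0.0, 1.86]
force: [0.1, 0.0, -4.5]
finger_gap: 0.0254
finger_force: 35.0
```

```bash
python3 -c "
from h import *
go(.5081,.1822,.0723,1.863)"
```

```text
t 8.35 dp [ 0.01 -0.1   1.68] turn [ 0.01 -0.   -0.2 ] pos [0.5091 0.1824 0.0891] rot [ 3.141 -0.     1.86 ] F [ 0.1  0.  -4.5] gap 0.02536186737132873 34.994221329689026 j6 0.05239105804000996
```

{"name": "move_arm", "arguments": {
  "commands": [
    {"dp": [0, 0, 0.5], "turn": [0, 0, 0]},
    {"dp": [0, 0, 0.4], "turn": [0, 0, 0]},
    {"dp": [0, 0, 0.3], "turn": [0, 0, 0]},
    {"dp": [0, 0, 0.2], "turn": [0, 0, 0]},
    {"dp": [0, 0, 0], "turn": [0, 0, 0]},
    {"dp": [0, 0, 0], "turn": [0, 0, 0]}
  ]
}}

```text
time_s: 8.95
position: [0.5087, 0.1822, 0.0748]
tcp_rot: [-3.141, -0.0, 1.859]
force: [-0.9, 0.6, -3.6]
finger_gap: 0.0249
finger_force: 35.0
```

{"name": "move_arm", "arguments": {
  "commands": [
    {"dp": [0, 0, 0.1], "turn": [0, 0, 0]},
    {"dp": [0, 0, 0.1], "turn": [0, 0, 0]},
    {"dp": [0, 0, 0], "turn": [0, 0, 0]},
    {"dp": [0, 0, 0], "turn": [0, 0, 0]}
  ]
}}

```text
time_s: 9.35
position: [0.5089, 0.1823, 0.0744]
tcp_rot: [3.141, 0.0, 1.859]
force: [-7.3, -2.9, 17.2]
finger_gap: 0.0251
finger_force: 35.0
```

{"name": "move_arm", "arguments": {
  "commands": [
    {"dp": [0, -0.1, 0], "turn": [0, 0, 0]},
    {"dp": [0, 0, 0], "turn": [0, 0, 0]},
    {"dp": [0, 0, 0], "turn": [0, 0, 0]}
  ]
}}

```text
time_s: 9.65
position: [0.5088, 0.1822, 0.0743]
tcp_rot: [3.14, -0.0, 1.859]
force: [-3.9, -2.2, 12.4]
finger_gap: 0.0251
finger_force: 35.0
```

{"name": "move_arm", "arguments": {
  "commands": [
    {"dp": [0, -0.1, 0], "turn": [0, 0, 0]},
    {"dp": [0, 0, 0], "turn": [0, 0, 0]},
    {"dp": [0, 0, 0], "turn": [0, 0, 0]}
  ]
}}

```text
time_s: 9.95
position: [0.5073, 0.1818, 0.0731]
tcp_rot: [3.141, -0.0, 1.859]
force: [-1.1, -0.4, 2.2]
finger_gap: 0.0249
finger_force: 35.0
```

{"name": "move_arm", "arguments": {
  "commands": [
    {"dp": [0, 0, 0.1], "turn": [0, 0, 0]},
    {"dp": [0, 0, 0], "turn": [0, 0, 0]},
    {"dp": [0, 0, 0], "turn": [0, 0, 0]}
  ]
}}

```text
time_s: 10.25
position: [0.5073, 0.1818, 0.0729]
tcp_rot: [3.141, -0.0, 1.859]
force: [-4.0, -0.9, 14.1]
finger_gap: 0.0253
finger_force: 35.0
```

{"name": "move_arm", "arguments": {
  "commands": [
    {"dp": [0, -0.1, 0], "turn": [0, 0, 0]},
    {"dp": [0, 0, 0], "turn": [0, 0, 0]},
    {"dp": [0, 0, 0], "turn": [0, 0, 0]}
  ]
}}

```text
time_s: 10.55
position: [0.5071, 0.1818, 0.0728]
tcp_rot: [3.139, -0.0, 1.859]
force: [-1.0, -1.0, 9.6]
finger_gap: 0.0249
finger_force: 35.0
```

Seated with balanced forces. Releasing.

{"name": "move_arm", "arguments": {
  "commands": [
    {"dp": [0, 0, 0], "turn": [0, 0, 0]},
    {"dp": [0, 0, 0], "turn": [0, 0, 0]}
  ],
  "force": 5
}}

```text
time_s: 10.75
position: [0.5069, 0.1818, 0.0725]
tcp_rot: [3.14, -0.0, 1.859]
force: [-1.1, -0.1, 6.5]
finger_gap: 0.0257
finger_force: 5.0
```

{"name": "move_arm", "arguments": {
  "commands": [
    {"dp": [0, 0, 0], "turn": [0, 0, 0]},
    {"dp": [0, 0, 0], "turn": [0, 0, 0]},
    {"dp": [0, 0, 0], "turn": [0, 0, 0]},
    {"dp": [0, 0, 0], "turn": [0, 0, 0]}
  ],
  "hand": 4.6
}}

```text
time_s: 11.15
position: [0.506, 0.1814, 0.0716]
tcp_rot: [-3.141, -0.0, 1.859]
force: [0.3, 0.1, 0.3]
finger_gap: 0.0461
finger_force: 0.0
```

{"name": "move_arm", "arguments": {
  "commands": [
    {"dp": [0, 0, -1], "turn": [0, 0, 0]},
    {"dp": [0, 0, -2], "turn": [0, 0, 0]},
    {"dp": [0, 0, -3], "turn": [0, 0, 0]},
    {"dp": [0, 0, -4], "turn": [0, 0, 0]},
    {"dp": [0, 0, -4], "turn": [0, 0, 0]},
    {"dp": [0, 0, 0], "turn": [0, 0, 0]}
  ]
}}

```text
time_s: 11.75
position: [0.5091, 0.1825, 0.2179]
tcp_rot: [3.132, -0.001, 1.859]
force: [0.2, -0.1, -0.2]
finger_gap: 0.0462
finger_force: 0.0
```

```bash
python3 -c "
from h import *
go(.640,-.208,.20,1.10)
g=cv2.imread('pics/top0.png')
m=((g[170:205,375:415].min(2)>175)).astype(np.uint8)
n,l,st,ce=cv2.connectedComponentsWithStats(m); print(st)
i=1+st[1:,4].argmax(); r=cv2.minAreaRect(np.argwhere(l==i)[:,::-1].astype(np.float32)); b=cv2.boxPoints(r)+[375,170]
w=np.array([pt('top',*p,.056) for p in b]); print(w.round(4), w.mean(0), )
"
```

```text
t 11.75 dp [-41.16   1.44   1.78] turn [ 0.5  -0.23 43.48] pos [0.5091 0.1825 0.2179] rot [ 3.132e+00 -1.000e-03  1.859e+00] F [ 0.2 -0.1 -0.2] gap 0.04615142321605844 0.0 j6 0.05326765006656043
[[   0    0   40   35 1271]
 [   7    9   26   13  100]
 [  12   18   10    6   29]]
[[ 0.6514 -0.1681  0.056 ]
 [ 0.664  -0.1742  0.056 ]
 [ 0.6279 -0.2482  0.056 ]
 [ 0.6155 -0.2419  0.056 ]] [ 0.63968865 -0.20808822  0.056     ]
```

{"name": "move_arm", "arguments": {
  "commands": [
    {"dp": [-3.4, 0.1, 0.1], "turn": [0, 0, 0]},
    {"dp": [-3.4, 0.1, 0.1], "turn": [0, 0, 0]},
    {"dp": [-3.4, 0.1, 0.1], "turn": [0, 0, 0]},
    {"dp": [-3.4, 0.1, 0.1], "turn": [0, 0, 0]},
    {"dp": [-3.4, 0.1, 0.1], "turn": [0, 0, 0]},
    {"dp": [-3.4, 0.1, 0.1], "turn": [0, 0, 0]},
    {"dp": [-3.4, 0.1, 0.1], "turn": [0, 0, 0]},
    {"dp": [-3.4, 0.1, 0.1], "turn": [0, 0, 0]}
  ],
  "hand": 5
}}

```text
time_s: 12.55
position: [0.5909, -0.0785, 0.2036]
tcp_rot: [-3.141, -0.0, 1.859]
force: [0.1, -0.6, 0.2]
finger_gap: 0.0499
finger_force: 0.0
```

{"name": "move_arm", "arguments": {
  "commands": [
    {"dp": [-3.5, 0.1, 0.2], "turn": [0, 0, 0]},
    {"dp": [-3.5, 0.2, 0.2], "turn": [0, 0, 0]},
    {"dp": [-3.5, 0.2, 0.2], "turn": [0, 0, 0]},
    {"dp": [-3.5, 0.2, 0.2], "turn": [0, 0, 0]},
    {"dp": [0, 0, 0], "turn": [0, 0, 7.2]},
    {"dp": [0, 0, 0], "turn": [0, 0, 7.2]},
    {"dp": [0, 0, 0], "turn": [0, 0, 7.2]},
    {"dp": [0, 0, 0], "turn": [0, 0, 7.2]}
  ]
}}

```text
time_s: 13.35
position: [0.6371, -0.2094, 0.1953]
tcp_rot: [-3.141, -0.0, 1.351]
force: [-0.2, -0.7, -0.4]
finger_gap: 0.0501
finger_force: 0.0
```

{"name": "move_arm", "arguments": {
  "commands": [
    {"dp": [0, 0, 0], "turn": [0, 0, 7.2]},
    {"dp": [0, 0, 0], "turn": [0, 0, 7.4]},
    {"dp": [0, 0, 0], "turn": [0, 0, 0]},
    {"dp": [0, 0, 0], "turn": [0, 0, 0]}
  ]
}}

```text
time_s: 13.75
position: [0.6372, -0.2092, 0.1956]
tcp_rot: [-3.141, 0.0, 1.105]
force: [0.0, -0.1, 0.4]
finger_gap: 0.0503
finger_force: 0.0
```

```bash
python3 -c "
from h import *
go(.640,-.2083,.033,1.10)
t=snap('top','t5.png');s=snap('scene','s5.png')
cv2.imwrite('pics/j5.png',np.hstack([cv2.resize(t[160:260,210:310],None,fx=4,fy=4,interpolation=2),cv2.resize(s[130:230,290:390],None,fx=4,fy=4,interpolation=2)]))"
```

```text
t 13.75 dp [ 0.21  0.21 16.26] turn [-0.03  0.01  0.3 ] pos [ 0.6372 -0.2092  0.1956] rot [-3.141  0.     1.105] F [ 0.  -0.1  0.4] gap 0.050252678894804045 0.0 j6 0.1460452358804042
```

View pics/j5.png

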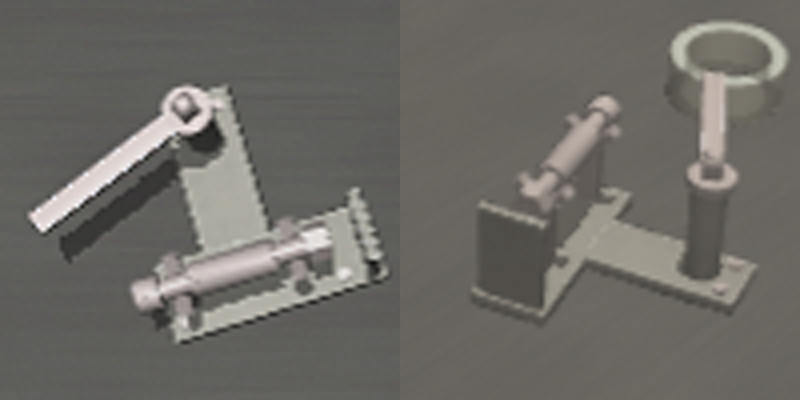

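The spool sits in both vees, head toward the end plate. The stem top is at top-crop (185,104) and the bar tip at (40,222). Now the handle.

{"name": "move_arm", "arguments": {
  "commands": [
    {"dp": [0.2, 0.2, 4], "turn": [0, 0, 0.3]},
    {"dp": [0, 0, 4], "turn": [0, 0, 0]},
    {"dp": [0, 0, 3.5], "turn": [0, 0, 0]},
    {"dp": [0, 0, 2.5], "turn": [0, 0, 0]},
    {"dp": [0, 0, 1.5], "turn": [0, 0, 0]},
    {"dp": [0, 0, 0.7], "turn": [0, 0, 0]},
    {"dp": [0, 0, 0], "turn": [0, 0, 0]},
    {"dp": [0, 0, 0], "turn": [0, 0, 0]}
  ]
}}

```text
time_s: 14.65
position: [0.6411, -0.2088, 0.035]
tcp_rot: [3.14, -0.0, 1.097]
force: [0.2, -0.5, 0.3]
finger_gap: 0.0501
finger_force: 0.0
```

{"name": "move_arm", "arguments": {
  "commands": [
    {"dp": [0, 0, 0], "turn": [0, 0, 0]},
    {"dp": [0, 0, 0], "turn": [0, 0, 0]},
    {"dp": [0, 0, 0], "turn": [0, 0, 0]},
    {"dp": [0, 0, 0], "turn": [0, 0, 0]},
    {"dp": [0, 0, 0], "turn": [0, 0, 0]},
    {"dp": [0, 0, 0], "turn": [0, 0, 0]},
    {"dp": [0, 0, 0], "turn": [0, 0, 0]}
  ],
  "hand": 0.3,
  "force": 40
}}

```text
time_s: 15.35
position: [0.64, -0.2084, 0.0337]
tcp_rot: [-3.141, 0.0, 1.096]
force: [-1.3, 0.2, -0.3]
finger_gap: 0.0121
finger_force: 40.0
```

```bash
python3 -c "
from h import *
T=lambda x,y:((x+.5)/4+209.5,(y+.5)/4+159.5)
a=pt('top',*T(185,104),.127);b=pt('top',*T(40,222),.107);c=pt('top',*T(187,110),.107);print(a,b,c);
S=lambda x,y:((x-400+.5)/4+289.5,(y+.5)/4+129.5)
print('scene stem',pt('scene',*S(714,156),.127),pt('scene',*S(713,176),.107))
for q in (a,c): d=b-q; print(np.hypot(*d[:2]),np.arctan2(d[1],d[0])-np.pi)
go(.6218,.2157,.22,.67)"
```

```text
[0.62056109 0.21434887 0.127     ] [0.5362445  0.32218451 0.107     ] [0.62071855 0.21593176 0.107     ]
scene stem [0.62442529 0.21503971 0.127     ] [0.62420527 0.21697195 0.107     ]
0.13688613130943003 -0.9071903752160488
0.13574061548812077 -0.8990936503377052
t 15.35 dp [ 36.89 -21.   -18.63] turn [-2.000e-02  1.000e-02  2.443e+01] pos [ 0.64   -0.2084  0.0337] rot [-3.141  0.     1.096] F [-1.3  0.2 -0.3] gap 0.012140876209509703 39.9979966878891 j6 0.15746338880734914
```

{"name": "move_arm", "arguments": {
  "commands": [
    {"dp": [0, 0, -1], "turn": [0, 0, 0]},
    {"dp": [0, 0, -3], "turn": [0, 0, 0]},
    {"dp": [0, 0, -4], "turn": [0, 0, 0]},
    {"dp": [0, 0, -4], "turn": [0, 0, 0]},
    {"dp": [0, 0, -4], "turn": [0, 0, 0]},
    {"dp": [0, 0, -2.6], "turn": [0, 0, 0]},
    {"dp": [3, -1.7, 0], "turn": [0, 0, 0]},
    {"dp": [3, -1.7, 0], "turn": [0, 0, 0]}
  ]
}}

```text
time_s: 16.15
position: [0.6377, -0.1397, 0.2217]
tcp_rot: [3.139, -0.001, 1.094]
force: [-1.0, 0.8, -2.3]
finger_gap: 0.0118
finger_force: 40.0
```

{"name": "move_arm", "arguments": {
  "commands": [
    {"dp": [3, -1.7, 0], "turn": [0, 0, 0]},
    {"dp": [3, -1.7, 0], "turn": [0, 0, 0]},
    {"dp": [3, -1.7, 0], "turn": [0, 0, 0]},
    {"dp": [3, -1.7, 0], "turn": [0, 0, 0]},
    {"dp": [3, -1.7, 0], "turn": [0, 0, 0]},
    {"dp": [3, -1.7, 0], "turn": [0, 0, 0]},
    {"dp": [3, -1.7, 0], "turn": [0, 0, 0]},
    {"dp": [3, -1.7, 0], "turn": [0, 0, 0]}
  ]
}}

```text
time_s: 16.95
position: [0.6257, 0.1374, 0.2204]
tcp_rot: [3.141, -0.0, 1.096]
force: [1.0, -0.4, -1.3]
finger_gap: 0.0115
finger_force: 40.0
```

{"name": "move_arm", "arguments": {
  "commands": [
    {"dp": [3, -1.7, 0], "turn": [0, 0, 0]},
    {"dp": [3, -1.7, 0], "turn": [0, 0, 0]},
    {"dp": [0, 0, 0], "turn": [0, 0, 8]},
    {"dp": [0, 0, 0], "turn": [0, 0, 8]},
    {"dp": [0, 0, 0], "turn": [0, 0, 8]},
    {"dp": [0, 0, 0], "turn": [0, 0, 0]},
    {"dp": [0, 0, 0], "turn": [0, 0, 0]}
  ]
}}

```text
time_s: 17.65
position: [0.6232, 0.2049, 0.2201]
tcp_rot: [3.142, -0.0, 0.681]
force: [-0.1, 0.1, -1.4]
finger_gap: 0.0115
finger_force: 40.0
```

```bash
python3 -c "
from h import *
go(.6222,.2156,.165,.668)
s=snap('scene','s6.png'); st=manip.state();R=Ro.from_euler('xyz',st['tcp_rot'])
for x in (-.042,.042):
  for z in (.002,-.024): print(x,z,proj('scene',st['position']+R.apply([x,0,z])).round(1))
print('hub bottom', [proj('scene',st['position']+R.apply([a,b,.0337])).round(1) for a,b in((.016,.016),(.016,-.016),(-.016,-.016),(-.016,.016))])
u,v=proj('scene',st['position']).astype(int); print(u,v)
cv2.imwrite('pics/s6z.png',cv2.resize(s[v-60:v+60,u-60:u+60],None,fx=5,fy=5,interpolation=2))"
```

```text
t 17.65 dp [ 0.6  -0.89  5.51] turn [ 0.   -0.01  0.77] pos [0.6232 0.2049 0.2201] rot [ 3.142 -0.     0.681] F [-0.1  0.1 -1.4] gap 0.01154068920979765 39.997276067733765 j6 1.2047778197320922
-0.042 0.002 [353.8 143.6]
-0.042 -0.024 [354.5 135.9]
0.042 0.002 [383.1 145.3]
0.042 -0.024 [384.1 137.7]
hub bottom [array([373., 157.]), array([372.9, 150.8]), array([362. , 150.1]), array([362. , 156.3])]
368 143
```

View pics/s6z.png

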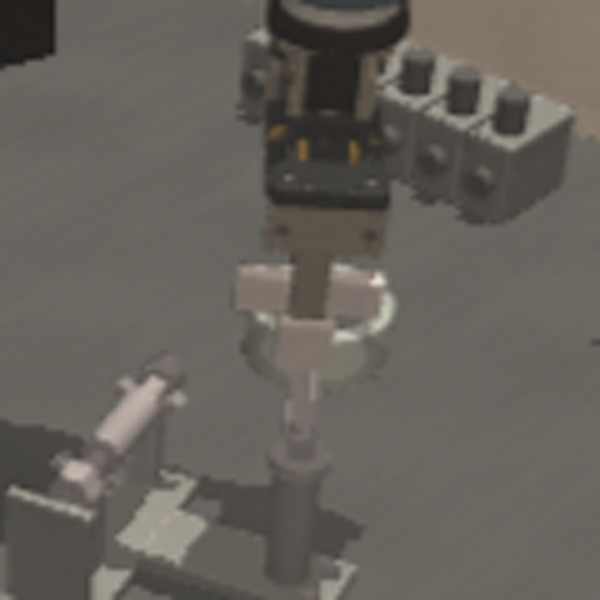

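The handle is centred on the fingers (wing 233..384 against a finger centre of 309), and the scene camera reads about 1 px to the right. I'll move over the stem and lower.

{"name": "move_arm", "arguments": {
  "commands": [
    {"dp": [0.5, -0.9, 2], "turn": [0, 0, 0.8]},
    {"dp": [0, 0, 2], "turn": [0, 0, 0]},
    {"dp": [0, 0, 1.2], "turn": [0, 0, 0]},
    {"dp": [0, 0, 0.5], "turn": [0, 0, 0]},
    {"dp": [0, 0, 0], "turn": [0, 0, 0]},
    {"dp": [0, 0, 0], "turn": [0, 0, 0]}
  ]
}}

```text
time_s: 18.3
position: [0.622, 0.2151, 0.1636]
tcp_rot: [3.141, -0.001, 0.664]
force: [0.3, 0.2, -2.3]
finger_gap: 0.0116
finger_force: 40.0
```

{"name": "move_arm", "arguments": {
  "commands": [
    {"dp": [0, 0, 0.3], "turn": [0, 0, 0]},
    {"dp": [0, 0, 0.3], "turn": [0, 0, 0]},
    {"dp": [0, 0, 0], "turn": [0, 0, 0]},
    {"dp": [0, 0, 0], "turn": [0, 0, 0]}
  ]
}}

```text
time_s: 18.7
position: [0.6214, 0.2151, 0.1568]
tcp_rot: [-3.142, 0.0, 0.663]
force: [0.2, 0.6, -1.7]
finger_gap: 0.0118
finger_force: 40.0
```

{"name": "move_arm", "arguments": {
  "commands": [
    {"dp": [0, 0, 0.3], "turn": [0, 0, 0]},
    {"dp": [0, 0, 0], "turn": [0, 0, 0]},
    {"dp": [0, 0, 0], "turn": [0, 0, 0]}
  ]
}}

```text
time_s: 19.0
position: [0.6213, 0.2152, 0.1536]
tcp_rot: [-3.141, 0.0, 0.663]
force: [0.2, 0.7, -2.0]
finger_gap: 0.0114
finger_force: 40.0
```

{"name": "move_arm", "arguments": {
  "commands": [
    {"dp": [0, 0, 0.3], "turn": [0, 0, 0]},
    {"dp": [0, 0, 0], "turn": [0, 0, 0]},
    {"dp": [0, 0, 0], "turn": [0, 0, 0]}
  ]
}}

```text
time_s: 19.3
position: [0.6213, 0.2151, 0.1505]
tcp_rot: [-3.141, 0.0, 0.663]
force: [-0.7, 0.6, -2.3]
finger_gap: 0.0117
finger_force: 40.0
```

{"name": "move_arm", "arguments": {
  "commands": [
    {"dp": [0, 0, 0.3], "turn": [0, 0, 0]},
    {"dp": [0, 0, 0], "turn": [0, 0, 0]},
    {"dp": [0, 0, 0], "turn": [0, 0, 0]}
  ]
}}

```text
time_s: 19.6
position: [0.6213, 0.2151, 0.1476]
tcp_rot: [-3.141, 0.0, 0.663]
force: [-0.9, 0.7, -3.5]
finger_gap: 0.0116
finger_force: 40.0
```

{"name": "move_arm", "arguments": {
  "commands": [
    {"dp": [0, 0, 0.2], "turn": [0, 0, 0]},
    {"dp": [0, 0, 0], "turn": [0, 0, 0]},
    {"dp": [0, 0, 0], "turn": [0, 0, 0]}
  ]
}}

```text
time_s: 19.9
position: [0.6214, 0.2152, 0.1456]
tcp_rot: [-3.141, 0.0, 0.663]
force: [-1.3, 2.7, -3.0]
finger_gap: 0.0113
finger_force: 40.0
```

{"name": "move_arm", "arguments": {
  "commands": [
    {"dp": [0, 0, 0.2], "turn": [0, 0, 0]},
    {"dp": [0, 0, 0], "turn": [0, 0, 0]},
    {"dp": [0, 0, 0], "turn": [0, 0, 0]}
  ]
}}

```text
time_s: 20.2
position: [0.6214, 0.2152, 0.1436]
tcp_rot: [-3.141, 0.0, 0.663]
force: [-0.7, 2.3, -3.1]
finger_gap: 0.0117
finger_force: 40.0
```

{"name": "move_arm", "arguments": {
  "commands": [
    {"dp": [0, 0, 0.2], "turn": [0, 0, 0]},
    {"dp": [0, 0, 0], "turn": [0, 0, 0]},
    {"dp": [0, 0, 0], "turn": [0, 0, 0]}
  ]
}}

```text
time_s: 20.5
position: [0.6214, 0.2152, 0.1416]
tcp_rot: [-3.141, 0.0, 0.663]
force: [-0.7, 3.4, -2.8]
finger_gap: 0.0118
finger_force: 40.0
```

{"name": "move_arm", "arguments": {
  "commands": [
    {"dp": [0, 0, 0.1], "turn": [0, 0, 0]},
    {"dp": [0, 0, 0], "turn": [0, 0, 0]},
    {"dp": [0, 0, 0], "turn": [0, 0, 0]}
  ]
}}

```text
time_s: 20.8
position: [0.6214, 0.2152, 0.1408]
tcp_rot: [-3.141, -0.0, 0.663]
force: [-1.6, 2.6, -1.6]
finger_gap: 0.012
finger_force: 40.0
```

{"name": "move_arm", "arguments": {
  "commands": [
    {"dp": [0.04, -0.05, 0.1], "turn": [0, 0, 0]},
    {"dp": [0, 0, 0], "turn": [0, 0, 0]},
    {"dp": [0, 0, 0], "turn": [0, 0, 0]}
  ]
}}

```text
time_s: 21.1
position: [0.6215, 0.2153, 0.1406]
tcp_rot: [3.141, 0.0, 0.664]
force: [-4.4, 0.8, 5.9]
finger_gap: 0.0116
finger_force: 40.0
```

Seated on the shoulder (5.9 N upward). Now swinging the keeper.

{"name": "move_arm", "arguments": {
  "commands": [
    {"dp": [0, 0, 0], "turn": [0, 0, -5]},
    {"dp": [0, 0, 0], "turn": [0, 0, -5]},
    {"dp": [0, 0, 0], "turn": [0, 0, -5]},
    {"dp": [0, 0, 0], "turn": [0, 0, -5]},
    {"dp": [0, 0, 0], "turn": [0, 0, 0]}
  ]
}}

```text
time_s: 21.6
position: [0.6217, 0.2164, 0.1406]
tcp_rot: [3.141, -0.001, 1.015]
force: [-2.8, 3.8, 3.9]
finger_gap: 0.0118
finger_force: 40.0
```

{"name": "move_arm", "arguments": {
  "commands": [
    {"dp": [0, 0, 0], "turn": [0, 0, -6]},
    {"dp": [0, 0, 0], "turn": [0, 0, -6]},
    {"dp": [0, 0, 0], "turn": [0, 0, -6]},
    {"dp": [0, 0, 0], "turn": [0, 0, -6]},
    {"dp": [0, 0, 0], "turn": [0, 0, -6]},
    {"dp": [0, 0, 0], "turn": [0, 0, -6]},
    {"dp": [0, 0, 0], "turn": [0, 0, -6]},
    {"dp": [0, 0, 0], "turn": [0, 0, -4]}
  ]
}}

```text
time_s: 22.4
position: [0.6218, 0.2164, 0.1406]
tcp_rot: [3.14, -0.001, 1.819]
force: [-2.9, 4.4, 3.1]
finger_gap: 0.0114
finger_force: 40.0
```

{"name": "move_arm", "arguments": {
  "commands": [
    {"dp": [0, 0, 0], "turn": [0, 0, -2]},
    {"dp": [0, 0, 0], "turn": [0, 0, 0]},
    {"dp": [0, 0, 0], "turn": [0, 0, 0]}
  ]
}}

```text
time_s: 22.7
position: [0.6219, 0.2164, 0.1406]
tcp_rot: [3.14, -0.001, 1.85]
force: [-2.7, 4.6, 3.9]
finger_gap: 0.0119
finger_force: 40.0
```

```bash
python3 -c "
from h import *
go(.6215,.2153,.1406,1.863); print(manip.state()['ft_torque'])
t=snap('top','t7.png');s=snap('scene','s7.png')
cv2.imwrite('pics/j7.png',np.hstack([cv2.resize(t[160:260,210:310],None,fx=4,fy=4,interpolation=2),cv2.resize(s[110:210,300:400],None,fx=4,fy=4,interpolation=2)]))"
```

```text
t 22.7 dp [-0.09 -0.06  0.  ] turn [ 0.08 -0.04 -0.77] pos [0.6219 0.2164 0.1406] rot [ 3.14e+00 -1.00e-03  1.85e+00] F [-2.7  4.6  3.9] gap 0.011917418939475727 39.999523758888245 j6 0.05301565921590176
[ 0.8201691   0.4691948  -0.05618636]
```

{"name": "move_arm", "arguments": {
  "commands": [
    {"dp": [0, 0, 0], "turn": [0, 0, -3]},
    {"dp": [0, 0, 0], "turn": [0, 0, -3]},
    {"dp": [0, 0, 0], "turn": [0, 0, -1.5]},
    {"dp": [0, 0, 0], "turn": [0, 0, 0]},
    {"dp": [0, 0, 0], "turn": [0, 0, 0]}
  ]
}}

```text
time_s: 23.3
position: [0.6219, 0.2164, 0.1406]
tcp_rot: [3.14, -0.001, 1.98]
force: [-2.0, 4.8, 4.0]
finger_gap: 0.0117
finger_force: 40.0
```

```bash
cat > bar.py <<'E'
from h import *
import sys
def meas(n,im,ref,post=(.6216,.2155)):
    # rectify the plane z=.107 to a 1mm/px map, post at (150,100)px, fixture -x running left
    th=.2924; c,s=np.cos(th),np.sin(th)
    X,Y=np.meshgrid(np.arange(-150,31),np.arange(-60,61)); out=[]
    m=np.zeros(X.shape+(2,),np.float32)
    for i in np.ndindex(X.shape):
        x,y=X[i]/1000,-Y[i]/1000; m[i]=proj(n,[post[0]+c*x-s*y,post[1]+s*x+c*y,.107])
    A=cv2.remap(im,m,None,1); B=cv2.remap(ref,m,None,1); return A,B
if __name__=='__main__':
    tag=sys.argv[1]
    go(.6216,.2155,.1406,1.863); print(manip.state()['ft_torque'].round(3))
    for n,r in(('scene','s5.png'),('top','t5.png')):
        im=snap(n,n[0]+tag+'.png'); A,B=meas(n,im,cv2.imread('pics/'+r))
        g=A.astype(int).min(2); b=B.astype(int).min(2)
        print(n,'cols x(mm) vs rows y 44..-44 step 4')
        for x in (-136,-120,-100,-80,-60,-45,-30,-20): print(x,g[16:106:4,x+150],'|ref',b[16:106:8,x+150])
E
python3 bar.py 8
```

```text
t 23.3 dp [-0.07 -0.06 -0.  ] turn [ 0.08 -0.03  6.73] pos [0.6219 0.2164 0.1406] rot [ 3.14e+00 -1.00e-03  1.98e+00] F [-2.   4.8  4. ] gap 0.011717789897115319 39.99955236911774 j6 -0.07785519626566652
[ 0.816  0.443 -0.004]Traceback (most recent call last):
  File "bar.py", line 15, in <module>
    im=snap(n,n[0]+tag+'.png'); A,B=meas(n,im,cv2.imread('pics/'+r))
                                    ~~~~^^^^^^^^^^^^^^^^^^^^^^^^^^^^
  File "bar.py", line 9, in meas
    x,y=X[i]/1000,-Y[i]/1000; m[i]=proj(n,[post[0]+c*x-s*y,post[1]+s*x+c*y,.107])
                                   ~~~~^^^^^^^^^^^^^^^^^^^^^^^^^^^^^^^^^^^^^^^^^^
  File "h.py", line 14, in proj
    c=manip.camera_model(n); f=200/np.tan(np.radians(c['fov_y'])/2)
ValueError: time passes only in moves, steps and waits
```

```bash
sed -i 's/manip.camera_model(n)/cam(n)/' h.py; sed -i '3a import functools\n@functools.lru_cache(None)\ndef cam(n): return manip.camera_model(n)' h.py; python3 bar.py 8
```

```text
t 23.35 dp [-0.06 -0.06  0.  ] turn [ 0.08 -0.03  6.73] pos [0.6219 0.2163 0.1406] rot [ 3.14 -0.    1.98] F [-3.2  4.2  3.8] gap 0.011612706128448199 39.999573826789856 j6 -0.07781464784340093
[0.919 0.381 0.042]
scene cols x(mm) vs rows y 44..-44 step 4
-136 [ 96  96  96  96  96  94  88 122 137 138 140 142 104  95  95  96  96  97
  97  97  97  97  84] |ref [95 95 95 95 95 95 95 96 97 97 97 97]
-120 [113 116  96  94  91 105 134 154 165 169 170 141 106  88  89 100 108 103
 109 107 100  96  79] |ref [115  96  91 130 130 105 105 107 109 109 106 105]
-100 [102 115 114 106 109 119 118 123 139 163 157 152 111  92  87  94 102 120
 136 136 133 115  98] |ref [142 115 109 118 134 144 142 140 139 137 135 134]
-80 [ 97  98  98  98  98  97 102 104 104 105 105 103  91  85  85  88  85  83
  82  83  87  86  86] |ref [ 97  97  97 102 101  97  98  95  87  83  88  87]
-60 [ 97  97  98  98  97  96  96 110 152 169 170 173 132 100  89  92  94  95
  95  95  96  94  83] |ref [97 98 97 96 96 96 96 96 96 96 97 99]
-45 [ 96  96  96  96  96  96  96  97 100 103 104 104  98  91  91  95  95  96
  97  97  96  88  
[... 917 characters left out ...]
103  93
  85 131 156 154 108] |ref [ 91  91  90  90 165 163 164 163 162 168  80  95]
-60 [180 179 177 174 171 167 164 161 159 156 152 145 134 124 115 107  92 117
 191 195 195 188  93] |ref [ 93  92  90  92 161 162 162 161 163 165  83  91]
-45 [172 171 169 166 164 161 158 156 152 151 148 138 130 119 106 135 214 216
 214 213 214 185  77] |ref [ 54  55  54  88 167 118 143 163 162 166  85  93]
-30 [171 167 163 162 159 158 157 153 151 148 138 120 103  83  76 107 208 229
 229 230 233 174  58] |ref [ 77  86  89  76  89  57  45  44  99 159  90  91]
-20 [169 161 160 159 157 157 156 140 110  96  82  83  80  73  96 217 232 230
 230 230 233 156  57] |ref [215 211 178  95 105  92  68  39 142 156  91  90]
```

Scene profiles put the bar about 0.035 rad short. I'll turn 2° more, release, back off, and measure it unobstructed.

{"name": "move_arm", "arguments": {
  "commands": [
    {"dp": [0, 0, 0], "turn": [0, 0, -2]},
    {"dp": [0, 0, 0], "turn": [0, 0, 0]},
    {"dp": [0, 0, 0], "turn": [0, 0, 0]}
  ]
}}

```text
time_s: 23.75
position: [0.6219, 0.2164, 0.1406]
tcp_rot: [3.14, -0.0, 2.015]
force: [-2.4, 3.6, 4.2]
finger_gap: 0.0118
finger_force: 40.0
```

{"name": "move_arm", "arguments": {
  "commands": [
    {"dp": [0, 0, 0], "turn": [0, 0, 0]},
    {"dp": [0, 0, 0], "turn": [0, 0, 0]},
    {"dp": [0, 0, 0], "turn": [0, 0, 0]},
    {"dp": [0, 0, 0], "turn": [0, 0, 0]}
  ],
  "hand": 4
}}

```text
time_s: 24.15
position: [0.6216, 0.2155, 0.1397]
tcp_rot: [-3.142, 0.0, 2.016]
force: [0.6, 0.8, -0.0]
finger_gap: 0.0397
finger_force: 0.0
```

{"name": "move_arm", "arguments": {
  "commands": [
    {"dp": [0, 0, -0.5], "turn": [0, 0, 0]},
    {"dp": [0, 0, -1.5], "turn": [0, 0, 0]},
    {"dp": [0, 0, -3], "turn": [0, 0, 0]},
    {"dp": [0, 0, -4], "turn": [0, 0, 0]},
    {"dp": [-4.5, 0, 0], "turn": [0, 0, 0]},
    {"dp": [-4.5, 0, 0], "turn": [0, 0, 0]},
    {"dp": [-4.5, 0, 0], "turn": [0, 0, 0]},
    {"dp": [-4.5, 0, 0], "turn": [0, 0, 0]}
  ]
}}

```text
time_s: 24.95
position: [0.6999, 0.0518, 0.2316]
tcp_rot: [3.14, 0.001, 2.016]
force: [-0.0, 0.8, -0.4]
finger_gap: 0.04
finger_force: 0.0
```

{"name": "move_arm", "arguments": {
  "commands": [
    {"dp": [-4.5, 0, 0], "turn": [0, 0, 0]},
    {"dp": [-4.5, 0, 0], "turn": [0, 0, 0]},
    {"dp": [-4.5, 0, 0], "turn": [0, 0, 0]},
    {"dp": [-4.5, 0, 0], "turn": [0, 0, 0]},
    {"dp": [0, 0, 0], "turn": [0, 0, 0]}
  ]
}}

```text
time_s: 25.45
position: [0.778, -0.1149, 0.2307]
tcp_rot: [3.141, 0.003, 2.012]
force: [-1.3, 0.1, -0.9]
finger_gap: 0.0397
finger_force: 0.0
```

```bash
cat > bar2.py <<'E'
from bar import *
tag=sys.argv[1]
go(.6216,.2155,.1406,1.863)
for n,r in(('top','t5.png'),('scene','s5.png')):
    im=snap(n,n[0]+tag+'.png'); A,B=meas(n,im,cv2.imread('pics/'+r)); g=cv2.GaussianBlur(A.min(2).astype(np.float32),(9,5),0); d=np.diff(g,axis=0)
    for nm,sg in(('up',1),('lo',-1)):
        xs=np.arange(-134,-38,4); ys=[60-(np.argmax(sg*d[20:100,x+150])+20.5) for x in xs]
        f=lambda q:q[0]+q[1]*xs-ys
        from scipy.optimize import least_squares as LS
        q=LS(f,[0,0],loss='soft_l1',f_scale=1).x; print(n,nm,'y0',q[0].round(1),'angle',q[1].round(3),np.array(ys).astype(int))
E
python3 bar2.py 9
```

```text
t 25.45 dp [36.58 -0.05  8.91] turn [0.05 0.15 8.52] pos [ 0.778  -0.1149  0.2307] rot [3.141e+00 3.000e-03 2.012e+00] F [-1.3  0.1 -0.9] gap 0.03968180357686909 0.0 j6 -0.5882485035810499
top up y0 24.4 angle 0.111 [ 10  11   9   8 -10  10   9 -11  17 -11  17  18  17  17  18  17  18  18
  17  17  18  17   9   8]
top lo y0 -8.0 angle -0.012 [-6 -6 -5 -5 -6 -7 -6 -7 -6 -6 -7 -7 -6 -7 -6 -6 -7 -6 -7 -7 -6 -7 -7 -7]
scene up y0 -6.9 angle -0.303 [ 37  37  39  39  39  39 -11 -11 -10 -11  -9  -7  -5  -3  -1  -1  10  12
  13  12  11  11  11  11]
scene lo y0 -26.0 angle -0.423 [ 23  22  22  22  21  22  23  25  26  30  32  34  36  38  39  24 -34 -10
   0  -6  -6  -6  -7  -6]
```

```bash
python3 - <<'E'
from h import *
im=cv2.imread('pics/t9.png'); u,v=proj('top',[.6216,.2155,.163]).astype(int); print(u,v)
m=(im[v-25:v+25,u-35:u+35].min(2)>215).astype(np.uint8)
n,l,st,ce=cv2.connectedComponentsWithStats(m); i=1+st[1:,4].argmax()
r=cv2.minAreaRect(np.argwhere(l==i)[:,::-1].astype(np.float32)); b=cv2.boxPoints(r)+[u-35,v-25]
w=np.array([pt('top',*p,.163) for p in b]); print(w.mean(0).round(4),[np.linalg.norm(w[k]-w[k-1]).round(3) for k in range(2)],[np.arctan2(*(w[k]-w[k-1])[1::-1]).round(3) for k in range(4)])
# spool unchanged? ends visible beside bar
a=cv2.imread('pics/t5.png').astype(int); d=np.abs(a-im).max(2); 
for nm,x in(('head',-.066),('plain',.066)):
    c,s=np.cos(.2924),np.sin(.2924); p=proj('top',[.5067-s*x,.1818+c*x,.085]).astype(int); print(nm,p,d[p[1]-4:p[1]+5,p[0]-4:p[0]+5].mean())
E
```

```text
253 182
[0.6402 0.1833 0.163 ] [np.float64(0.0), np.float64(0.0)] [np.float64(0.0), np.float64(0.0), np.float64(0.0), np.float64(0.0)]
head [289 219] 16.617283950617285
plain [246 232] 21.703703703703702
```

```bash
python3 - <<'E'
from h import *
im=cv2.imread('pics/t9.png'); a=cv2.imread('pics/t5.png')
u,v=253,182
for T in(170,190):
    m=(im[v-25:v+25,u-35:u+35].min(2)>T).astype(np.uint8)
    n,l,st,ce=cv2.connectedComponentsWithStats(m); i=1+st[1:,4].argmax()
    r=cv2.minAreaRect(np.argwhere(l==i)[:,::-1].astype(np.float32)); b=cv2.boxPoints(r)+[u-35,v-25]
    w=np.array([pt('top',*p,.163) for p in b]); print(T,st[i],w.mean(0).round(4),[np.linalg.norm(w[k]-w[k-1]).round(3) for k in range(2)],[np.arctan2(*(w[k]-w[k-1])[1::-1]).round(3) for k in range(2)])
for (x,y) in((289,219),(246,232)): print(im[y-8:y+9,x-10:x+11:2].min(2)[::2],'\n',a[y-8:y+9,x-10:x+11:2].min(2)[::2])
E
```

```text
170 [ 22  19  27  14 106] [0.6224 0.2169 0.163 ] [np.float64(0.013), np.float64(0.081)] [np.float64(0.449), np.float64(-1.13)]
190 [22 19 27 14 95] [0.622  0.2167 0.163 ] [np.float64(0.012), np.float64(0.079)] [np.float64(0.449), np.float64(-1.13)]
[[ 82  82  82  81  82  82  81  78  77 127 148]
 [ 83  85  83  85  85  76 119 153 141 114 152]
 [112 128  95 147 136 106 127 141 141 117 112]
 [154 131 134 119 141 193 172 146 143 147 113]
 [145 131 104 147 203 199 168 142 143 145  64]
 [145 163 186 204 203 200 163 132 144 144 118]
 [203 163 139 116  87 102 103 123 143 145 148]
 [110  72 114 120  69  93  79 113 144 143 148]
 [ 91  80 121 131  81  81  78 112 193 170 144]] 
 [[ 91  91  91  91  92  92  90  87  85 143 166]
 [ 92  93  91  94  96  86 132 170 157 128 170]
 [124 143 107 162 152 118 143 159 158 131 123]
 [173 145 149 134 157 214 190 163 159 162 125]
 [161 147 118 164 223 219 187 158 158 161  70]
 [161 180 205 224 223 220 181 146 160 161 130]
 [223 182 156 129  97 113 113 135 160 161 165]
 [123  77 127 135  74 101  86 126 159 159 164]
 [100  88 135 146  87  88  87 125 212 189 157]]
[[ 82  82  82  81  81  83  81 105 129  83 149]
 [ 82  82  82  82  83  82  88 160 130 119 126]
 [ 82  82  82  81  81  79  82 149 133 104 147]
 [ 81  82  83  85 126 148 134 143 165 182 196]
 [ 83  84  83 107 175 186 175 203 169 142 117]
 [ 82  82  82  82 177 153 174  67  82 113 126]
 [ 83  86  93  91  87  82  79  78  71  93 104]
 [102 110 109 107 105 103 103 100  96  95  91]
 [121 124 123 121 118 118 116 114 114 110 111]] 
 [[ 91  90  91  92  90  91  89 118 144  92 165]
 [ 89  91  91  90  90  90  97 179 146 132 140]
 [ 89  91  91  91  88  89  89 165 146 114 164]
 [ 91  89  90  93 141 162 149 159 183 202 216]
 [ 90  90  91 117 195 205 194 222 187 157 131]
 [ 90  91  89  90 201 174 194  71  87 123 137]
 [ 91  90  90  88 127 148 124 105  89 145 146]
 [ 88  88  90  90  87  71  52  53 102 133 147]
 [ 89  88  88  88  88  89  83  53  71 174 205]]
```

Only the brightness changed: the spool hasn't moved, the handle is centred on the stem, and the keeper is within about 0.02 rad of square.

```bash
python3 -c "
from station import manip
print(manip.close_job())"
```

```text
the job is handed in; nothing more can be done
None
```

Job handed in at about 25.5 s: the spool sits in both vees with its head next to the end plate, the aluminium handle is down on the stem, and the keeper bar lies across the spool within about 0.02 rad of square by the last top-camera measurement.

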